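Hang a washed tamper to dry and set the drying timer

TASK

Put the washed tamper up to dry: take it from its leaning rest and lower it handle-first through the steel ring of the stand until its head sits on the ring, letting it down gently rather than letting it fall through. Then turn the timer's black dial clockwise until its white line points at the red marker. Leave the two dishes and the glaze jar where they are.

Things in the scene. Friction and masses are not known exactly. Their poses are not given: they have to be found in the camera images.
- tamper: Loose clay tamper, about 160 g: round dark rubber head with blue band (46 mm diameter, 44 mm tall) on a wooden handle (20 mm diameter, 100 mm long, last 15 mm tapering to 12 mm). Origin at the head's centre; +z runs from handle to head: head z -22 to +22 mm, handle -22 to -122. It starts leaning 25 degrees from vertical in the rest, head up and free all round; draw it out along its own +z.
- rest: Fixed tool rest: dark base 130 x 90 x 10 mm with a plywood V gutter (open upwards, 32 mm wide, ending 8 mm below the tamper's head) and a plate under the handle's foot. Origin at the centre of the base's underside; the head leans towards the rest's -x, its centre 21 mm towards -x and 141 mm above the origin.
- ring_top (a point): Centre of the top face of the fixed steel ring (30 mm bore, 42 mm outside, 12 mm thick), 135 mm above the bench, z up. Its stand: white base 12 mm thick, post 60 mm from the ring's axis towards +x of this point; post and arm stay at or below the ring's top face. The hanging handle ends 23 mm above the base.
- dial (a joint): Angle of the timer's dial in rad: 0 to 2.6, growing clockwise seen from above; about 0.04 N m of friction holds it where it is left.
- dial_grip (a point): On the dial's vertical axis at the height to grip, 93 mm above the bench, 7 mm below the top of the grip bar. The bar is 56 mm long (this point's x), 14 mm thick (y), 32 mm tall, on a round skirt of 76 mm diameter whose top is 70 mm above the bench. The point turns with the dial. The fixed grey timer box below is 130 x 130 mm, 58 mm tall.
- dial_pointer (a point): Outer end of the dial's white line, on the skirt's rim, 38 mm from the dial's axis towards the dial's -x; turns with the dial.
- dial_mark (a point): Point on the rim of the dial, 38 mm from its axis, at the inner end of the small fixed red marker (16 x 8 x 8 mm) where the white line must end. It always lies clockwise of the white line at the start, 0.6 to 1.5 rad away.
- dish0: Loose white square dish with terracotta edge, 70 x 70 x 34 mm, 180 g; origin at the centre of its underside. To be left alone.
- dish1: The second such dish. To be left alone.
- jar: Loose blue glaze jar, 68 mm diameter, 90 mm tall, with white cap; origin at the centre of its underside. To be left alone.
Not all that is in view belongs to the job. Of the things shaped like the tamper, the rubber one is meant. Leave any green look-alike of the part that bears dial alone.

How it is judged:
By the outcome, as a careful person would: the job done as asked, in the order asked, and still so for the second after the job is handed in, with the robot touching nothing.
It also fails if it takes over 61 s, if anything falls off the work surface, if the arm or the gripper's body presses on something with over 40 N, if the wrist force passes 120 N, or if a joint passes its speed limit or range.

ROBOT

A 6-joint arm with a two-finger parallel gripper is mounted at the origin on the work surface. World frame = base frame: x ahead of the robot, y to its left, z up, the work surface at z = 0. Lengths are in m, angles in degrees, forces in N, time in s.
With the tool pointing down it reaches from about 0.25 to 0.725 m from the base axis. Payload 9.7 kg.
Tool frame: the origin (TCP) lies midway between the tips of the shut fingers; the grasp point (between the pads) lies 19 mm behind it; z points along the fingers, y is the line along which they close (so a half turn about z gives the same grasp; the last joint's range is limited). The gripper opens to 85 mm and grips with 20 to 120 N. Pads are 22 mm wide; open, the fingers measure 114 mm over their backs; the gripper's body (76 mm by 85 mm) begins 54 mm behind the grasp point. The pads swing forward as they close: fully open they stand 13 mm farther back than shut.
Start: joints at [-77.063, 4.979, 10.078, 95.1, 0, 90], TCP at [0.123, -0.536, 0.231] pointing down, gripper open.
Joint ranges: [-179.16, 179.16], [-48.56, 103.87], [-65.8, 70.77], [-126.05, 130.52], [-82.76, 87.17], [-180, 180]. Speed limits (degrees/s): [127.2, 127.2, 147.25, 180, 180, 180].

INTERFACE

Orientations are given as [roll, pitch, yaw] about the fixed x, y, z axes, in that order (R = Rz(yaw) Ry(pitch) Rx(roll)).
In Python, from workcell import bot gives the robot as it stands.
- The arm moves only by the shell command python3 -m crank 'ROWS' [FORCE]. ROWS is JSON, a list of rows, each an object with "gripper": the finger opening in mm, from 0 to 85.4; "travel": the shift along the tool's x, y, z in mm, a list of three; "twist": the turn, a rotation vector about the tool's x, y, z in rad, a list of three. In form: [{"gripper": gripper, "travel": [tx, ty, tz], "twist": [rx, ry, rz]}, ...]. A call has 1 to 12 rows; each row shifts and turns the commanded pose from where the row before left it, along the tool's axes as they then stand; what a row does not reach is not made up. A row lasts 1/8 s, in which the tool goes at most 62.5 mm and 10.7 degrees, less where a joint would pass 70% of its speed; a pose out of reach is approached as far as the arm can. A call is refused whole if a number of a shift passes 62.5 or a number of a turn 0.188, either way. A call with a gripper value outside its range is refused whole. The fingers move at their own pace and stop on an object; FORCE is the grip in N (left out, the last holds). Time passes only in rows, so rows that do not move let the fingers close. It gives the time, the measured TCP pose, the force, the opening and the grip force at its end, in the units of the state.
- bot.get_obs(): the state, without advancing time (a new reading comes with each control period).
- bot.camera(name): name is "scene" or "top"; returns the picture (400x640x3 uint8, red, green, blue); there is no depth.
- bot.calibration(name): a dict with "vfov" (degrees; the focal length in pixels is half the picture's height over the tangent of half this angle, whatever the lens; pixels are square), "cx", "cy" (the principal point, pixels), "camera_from_world" (4x4, takes a point from world to camera coordinates). Camera axes: x right, y down, z forward; pixel columns grow to the right and rows downward; lengths in m; the calibration is good to about 2 mm. A picture is of the moment at which its call begins. calibration takes no time and is no camera call.
- bot.job_done(): hands the job in; it is judged then, once.
The state is a dict: "time": time; "q": joint angles; "qd": joint speeds; "joint_efforts": joint torques, N m; "ee_pos": TCP position; "tcp_rot": TCP orientation; "wrist_force": force on the tool from outside, world axes, zero at the start; "torque": the same for the moment, N m; "opening": finger opening in m; "grasp_force": force on a finger pad.
Only numpy, scipy, OpenCV 4.12 (cv2) and the standard library are available. Lean on these libraries where they do the work, as an engineer would, in place of code of your own. Each camera call takes 0.05 s, during which the arm holds its last target. There are 200 camera calls.

## Working session

There is one attempt and no reset: what is moved stays moved. The work goes in short steps, Python scripts to look and compute and a shell command to move; the robot and the scene stay as the last step left them, time stands still between calls to the robot, and variables do not carry over. Pictures are saved under pics/ and viewed, at most 13 in all, crops included, and the job is handed in when it is done.

```bash
mkdir -p pics; ls; python3 - <<'E'
from workcell import bot
import cv2,numpy as np
np.set_printoptions(suppress=True,precision=4)
for n in("scene","top"):
    im=bot.camera(n);cv2.imwrite(f"pics/{n}0.png",im[:,:,::-1]);c=bot.calibration(n);print(n,c)
print(bot.get_obs())
E
```

```text
pics
scene {'vfov': 54.85631108417151, 'cx': 313.30184883518564, 'cy': 202.58528553926664, 'camera_from_world': array([[ 0.2801,  0.9598, -0.0168, -0.0835],
       [ 0.7717, -0.2355, -0.5908, -0.3574],
       [-0.571 ,  0.1525, -0.8066,  1.2311],
       [ 0.    ,  0.    ,  0.    ,  1.    ]])}
top {'vfov': 45.66578040676704, 'cx': 324.2103483285328, 'cy': 201.80868474978305, 'camera_from_world': array([[ 0.0133, -0.9999,  0.0014, -0.0427],
       [-0.9794, -0.0133, -0.2016,  0.5492],
       [ 0.2016,  0.0013, -0.9795,  1.11  ],
       [ 0.    ,  0.    ,  0.    ,  1.    ]])}
{'time': 0.1, 'q': array([-77.0622,   5.0097,  10.0391,  95.0988,   0.0019,  89.9992]), 'qd': array([ 0.0272, -0.1052,  0.1063,  0.0035, -0.0298, -0.04  ]), 'joint_efforts': array([  0.    , -52.1563,  46.5651,   0.016 ,   0.    ,   0.    ]), 'ee_pos': array([ 0.1231, -0.5358,  0.2306]), 'tcp_rot': array([-179.9306,   -0.0019,   12.9385]), 'wrist_force': array([-0.0263,  0.8395,  0.0728]), 'torque': array([ 0.0072,  0.0249, -0.0071]), 'grasp_force': 0.0, 'opening': 0.08546005795069524}
```

View pics/scene0.png

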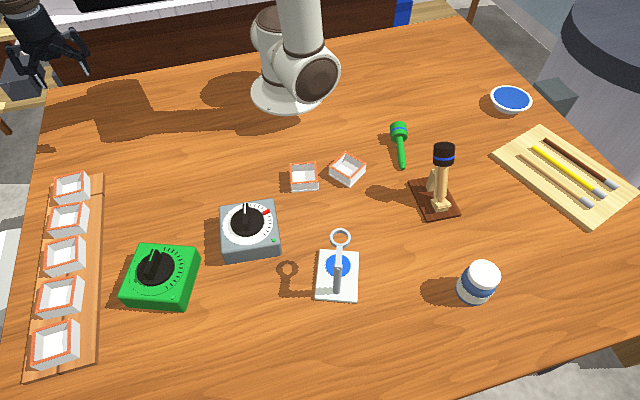

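View pics/top0.png

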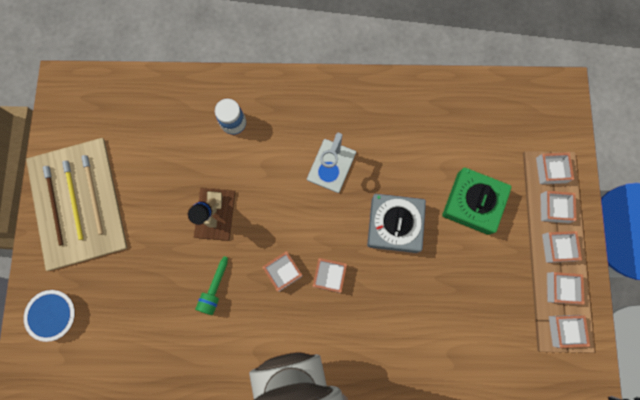

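Candidates seen. Tampers: dark rubber one with blue band at scene (443,153) / top (200,213), green one at scene (400,145) / top (210,300); I choose the rubber one. Dials: grey timer at scene (248,228) / top (397,222), green look-alike at scene (155,275) / top (480,197); I choose the grey one. The ring is at scene (340,238) / top (330,159). I'll check these choices in a close crop.

```bash
cat > h.py <<'E'
import cv2,numpy as np
from workcell import bot
np.set_printoptions(suppress=True,precision=4)
def cal(n):
    c=bot.calibration(n);f=200/np.tan(np.radians(c["vfov"]/2));T=np.array(c["camera_from_world"])
    return f,c["cx"],c["cy"],T
def ray(n,p):
    f,cx,cy,T=cal(n);d=T[:3,:3].T@np.array([(p[0]-cx)/f,(p[1]-cy)/f,1]);o=-T[:3,:3].T@T[:3,3];return o,d/np.linalg.norm(d)
def plane(n,p,z):
    o,d=ray(n,p);return o+d*(z-o[2])/d[2]
def tri(a,b):
    A=[];B=[]
    for n,p in(("scene",a),("top",b)):
        o,d=ray(n,p);M=np.eye(3)-np.outer(d,d);A.append(M);B.append(M@o)
    return np.linalg.lstsq(np.vstack(A),np.hstack(B),rcond=None)[0]
def proj(n,P):
    f,cx,cy,T=cal(n);q=T[:3,:3]@np.asarray(P)+T[:3,3];return np.array([f*q[0]/q[2]+cx,f*q[1]/q[2]+cy])
E
python3 - <<'E'
import cv2,numpy as np
s=cv2.imread("pics/scene0.png");t=cv2.imread("pics/top0.png")
def c(im,x,y,w,h,k): return cv2.resize(im[y:y+h,x:x+w],(w*k,h*k),interpolation=cv2.INTER_CUBIC)
a=np.vstack([np.hstack([c(s,210,190,80,60,5),c(s,400,135,80,60,5)]),np.hstack([c(t,360,190,80,60,5),c(t,180,185,80,60,5)])])
cv2.imwrite("pics/c1.png",a)
b=np.hstack([c(s,305,220,80,100,5),c(t,295,125,80,100,5)]);cv2.imwrite("pics/c2.png",b)
E
```

```text
(no output)
```

View pics/c1.png

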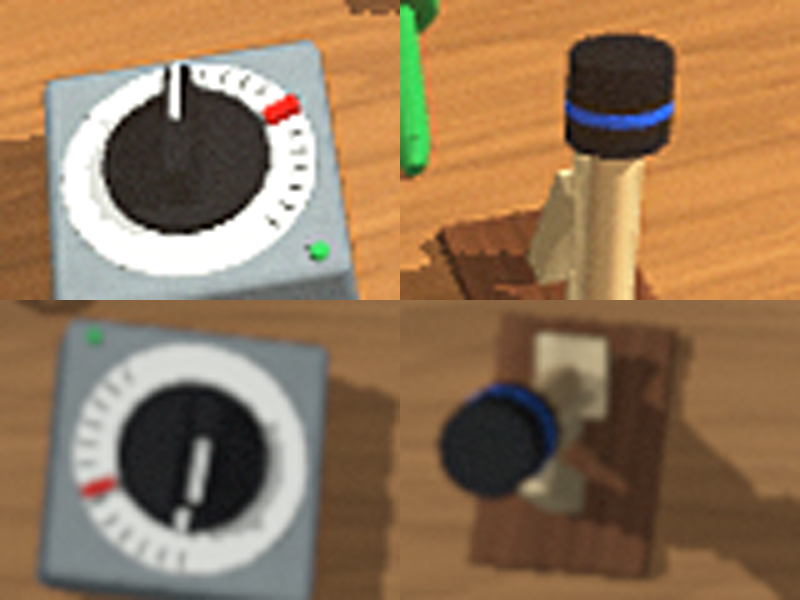

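View pics/c2.png

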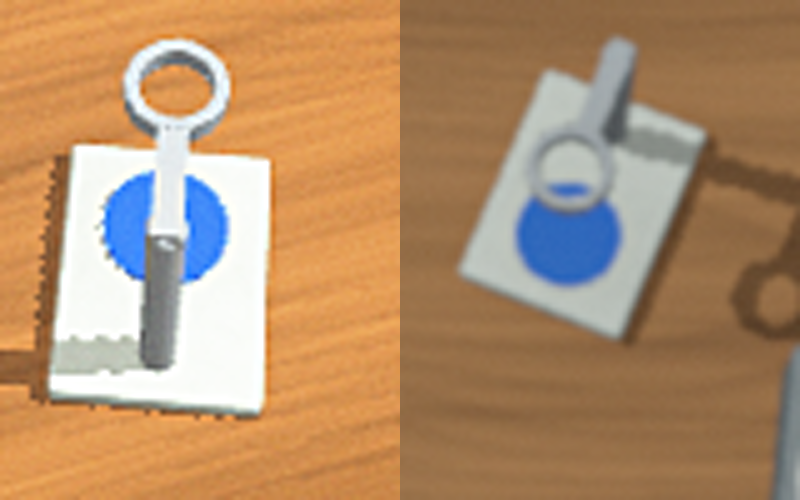

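The crops confirm the choices: rubber head with blue band top (199,214), grey timer with black dial (top (397,221)), line end near top (396,296/…≈(396,295)) pointing towards the robot, red marker near top (379,287). The ring's centre is at scene (340,237) / top (329,158).

```bash
python3 - <<'E'
from h import *
s=cv2.imread("pics/scene0.png");t=cv2.imread("pics/top0.png")
def ell(im,m,x,y,w,h,name):
    mm=np.zeros_like(m);mm[y:y+h,x:x+w]=m[y:y+h,x:x+w]
    cs,hi=cv2.findContours(mm,cv2.RETR_CCOMP,cv2.CHAIN_APPROX_NONE)
    for i,c in enumerate(cs):
        if len(c)>14: 
            hu=cv2.convexHull(c);e=cv2.fitEllipse(hu if len(hu)>5 else c);print(name,'hole' if hi[0][i][3]>=0 else 'out',np.round(e[0],2),np.round(e[1],1),len(c),cv2.boundingRect(c))
    return mm
def dark(im,th): return (im.max(2)<th).astype(np.uint8)*255
ell(s,dark(s,75),228,200,40,42,"dial s");ell(t,dark(t,60),378,200,38,45,"dial t")
ell(s,dark(s,70),428,138,30,30,"head s");ell(t,dark(t,55),180,195,40,35,"head t")
hs=cv2.cvtColor(s,cv2.COLOR_BGR2HSV);ht=cv2.cvtColor(t,cv2.COLOR_BGR2HSV)
ring=lambda h,v:((h[...,1]<70)&(h[...,2]>v)).astype(np.uint8)*255
ell(s,ring(hs,90),322,224,36,23,"ring s");
red=lambda h:(((h[...,0]<6)|(h[...,0]>172))&(h[...,1]>150)&(h[...,2]>110)).astype(np.uint8)*255
ell(s,red(hs),255,205,20,15,"red s");ell(t,red(ht),370,215,20,25,"red t")
blue=lambda h:((h[...,0]>100)&(h[...,0]<125)&(h[...,1]>150)).astype(np.uint8)*255
ell(s,blue(hs),430,150,30,20,"band s");
ell(t,blue(ht),310,155,40,40,"disc t")
print("head top",tri((444.4,145),(199.4,213.6)))
print("ring",tri((340.4,236.8),(329,158.2)),plane("top",(329,158.2),.135),plane("scene",(340.4,236.8),.135))
r=plane("top",(329,158.2),.135)
P=[plane("top",(180+(x-400)/5,185+(y-300)/5),.01) for x,y in((505,315),(680,332),(655,578),(472,565))]
print("base",*P,np.mean(P,0))
for a,b in((0,1),(1,2),(2,3),(3,0)): d=P[b]-P[a];print(np.hypot(*d[:2]),np.degrees(np.arctan2(d[1],d[0])))
S=[plane("scene",(400+(x-400)/5,135+y/5),.01) for x,y in((437,233),)];print(S)
for n,sx,sy in(("pt top",(360+181/5),190+(530-300)/5),("red in",360+112/5,190+(485-300)/5),("dialc",360+192/5,190+(458-300)/5)): print(n,sx,sy,plane("top",(sx,sy),.07))
print("scene pts",plane("scene",(210+177/5,190+95/5),.07))
E
```

```text
dial s out [246.86 220.37] [31.1 33.6] 103 (231, 203, 33, 34)
dial t out [398.05 221.01] [28. 29.] 115 (384, 207, 29, 29)
head s out [442.76 160.18] [12.1 20.9] 47 (433, 158, 21, 9)
head s out [443.75 149.56] [15.9 25.1] 59 (433, 142, 21, 16)
head t out [198.45 213.65] [19.2 21. ] 54 (188, 204, 22, 20)
ring s out [339.83 237.66] [20.3 21.1] 57 (330, 228, 21, 19)
ring s hole [339.79 237.76] [11.9 16.3] 37 (332, 232, 17, 13)
red s out [265.82 211.59] [4.5 7.6] 17 (263, 209, 7, 6)
band s out [443.01 156.37] [ 7.3 20.1] 42 (433, 156, 21, 5)
disc t out [328.03 171.68] [18.5 19.1] 53 (319, 165, 19, 17)
head top [0.4984 0.2429 0.164 ]
ring [ 0.6384 -0.0436  0.133 ] [ 0.6373 -0.0451  0.135 ] [ 0.6399 -0.0424  0.135 ]
base [0.5911 0.2816 0.01  ] [0.5834 0.1913 0.01  ] [0.4566 0.1974 0.01  ] [0.4619 0.2897 0.01  ] [0.5232 0.24   0.01  ]
0.09062145461029267 -94.88758268286325
0.1269159340861728 177.23645669479802
0.09243872944110534 86.70416562289185
0.12942946118668958 -3.5938395645275443
[array([0.4631, 0.2037, 0.01  ])]
pt top 396.2 236.0 [ 0.4658 -0.2084  0.07  ]
red in 382.4 227.0 [ 0.4871 -0.1757  0.07  ]
dialc 398.4 221.6 [ 0.5007 -0.2143  0.07  ]
scene pts [ 0.4715 -0.2098  0.07  ]
```

```bash
cat >> h.py <<'E'
from scipy.spatial.transform import Rotation as Ro
def need(P,rpy):
    o=bot.get_obs();R=Ro.from_euler("xyz",o["tcp_rot"],degrees=True);G=Ro.from_euler("xyz",rpy,degrees=True)
    print("travel mm (now axes)",np.round(R.inv().apply(np.array(P)-o["ee_pos"])*1000,1),"(goal axes)",np.round(G.inv().apply(np.array(P)-o["ee_pos"])*1000,1),"twist",np.round((R.inv()*G).as_rotvec(),3),"t",o["time"])
E
python3 - <<'E'
from h import *
for z in(.161,.164):print(plane("top",(199,213.4),z),plane("scene",(444,145),z))
yaw=-3.6;u=Ro.from_euler("xyz",[180,-25,yaw],degrees=True).apply([0,0,-1]);print("axis",u)
H=np.array([.503,.242,.141])
for p in("scene","top"):print(p,proj(p,H),proj(p,H+.022*u),proj(p,H-.04*u))
need(H+.085*u,[180,-25,yaw])
E
```

```text
[0.4981 0.2418 0.161 ] [0.4962 0.2473 0.161 ]
[0.4976 0.241  0.164 ] [0.4986 0.2452 0.164 ]
axis [-0.4218  0.0265  0.9063]
scene [441.0153 153.9015] [441.5426 144.7081] [440.0892 170.0485]
top [201.3205 212.8418] [198.5148 215.351 ] [206.1452 208.527 ]
travel mm (now axes) [ 510.  -683.2   13.4] (goal axes) [ 261.5 -800.2  135.8] twist [-0.064  0.433  0.284] t 0.1
```

```bash
python3 -m crank '[{"gripper":85,"travel":[28,-38,0],"twist":[0,0,0]},{"gripper":85,"travel":[28,-38,0],"twist":[0,0,0]},{"gripper":85,"travel":[28,-38,0],"twist":[0,0,0]},{"gripper":85,"travel":[28,-38,0],"twist":[0,0,0]},{"gripper":85,"travel":[28,-38,0],"twist":[0,0,0]},{"gripper":85,"travel":[28,-38,0],"twist":[0,0,0]},{"gripper":85,"travel":[28,-38,0],"twist":[0,0,0]},{"gripper":85,"travel":[28,-38,0],"twist":[0,0,0]},{"gripper":85,"travel":[28,-38,0],"twist":[0,0,0]}]' 40
python3 -m crank '[{"gripper":85,"travel":[28,-38,0],"twist":[0,0,0]},{"gripper":85,"travel":[28,-38,0],"twist":[0,0,0]},{"gripper":85,"travel":[28,-38,0],"twist":[0,0,0]},{"gripper":85,"travel":[28,-38,0],"twist":[0,0,0]},{"gripper":85,"travel":[28,-38,0],"twist":[0,0,0]},{"gripper":85,"travel":[28,-38,0],"twist":[0,0,0]},{"gripper":85,"travel":[28,-38,0],"twist":[-0.016,0.108,0.071]},{"gripper":85,"travel":[0,0,0],"twist":[-0.016,0.108,0.071]},{"gripper":85,"travel":[0,0,0],"twist":[-0.016,0.108,0.071]},{"gripper":85,"travel":[0,0,0],"twist":[-0.016,0.109,0.071]},{"gripper":85,"travel":[0,0,0],"twist":[0,0,0]}]'
python3 - <<'E'
from h import *
u=Ro.from_euler("xyz",[180,-25,-3.6],degrees=True).apply([0,0,-1]);H=np.array([.505,.2435,.141])
need(H+.085*u,[180,-25,-3.6]);need(H-.016*u,[180,-25,-3.6])
E
```

```text
time: 1.23
ee_pos: [0.2923, -0.1449, 0.2312]
tcp_rot: [180.0, -0.0, 12.9]
wrist_force: [1.4, -0.3, -0.3]
opening: 0.085
grasp_force: 0.0
time: 2.6
ee_pos: [0.4409, 0.0411, 0.2315]
tcp_rot: [-176.4, -24.4, 3.1]
wrist_force: [0.7, 0.2, 0.3]
opening: 0.0846
grasp_force: 0.0
travel mm (now axes) [  30.1 -200.7   41. ] (goal axes) [   8.2 -206.1   18.7] twist [-0.111  0.013  0.105] t 2.6
travel mm (now axes) [  30.9 -189.5  141.4] (goal axes) [   8.2 -206.1  119.7] twist [-0.111  0.013  0.105] t 2.6
```

```bash
python3 -m crank '[{"gripper":85,"travel":[0,0,0],"twist":[-0.055,0.006,0.052]},{"gripper":85,"travel":[0,0,0],"twist":[-0.055,0.006,0.052]},{"gripper":85,"travel":[1,-23,2],"twist":[0,0,0]},{"gripper":85,"travel":[1,-23,2],"twist":[0,0,0]},{"gripper":85,"travel":[1,-23,2],"twist":[0,0,0]},{"gripper":85,"travel":[1,-23,2],"twist":[0,0,0]},{"gripper":85,"travel":[1,-23,2],"twist":[0,0,0]},{"gripper":85,"travel":[1,-23,2],"twist":[0,0,0]},{"gripper":85,"travel":[1,-23,2],"twist":[0,0,0]},{"gripper":85,"travel":[1,-23,2],"twist":[0,0,0]},{"gripper":85,"travel":[0,-22,2],"twist":[0,0,0]},{"gripper":85,"travel":[0,0,0],"twist":[0,0,0]}]'
python3 - <<'E'
from h import *
u=Ro.from_euler("xyz",[180,-25,-3.6],degrees=True).apply([0,0,-1]);H=np.array([.505,.2435,.141])
need(H+.085*u,[180,-25,-3.6]);need(H-.016*u,[180,-25,-3.6])
s,t=bot.camera("scene")[:,:,::-1],bot.camera("top")[:,:,::-1]
c=lambda im,x,y:cv2.resize(im[y:y+120,x:x+80],(400,600),interpolation=cv2.INTER_CUBIC)
cv2.imwrite("pics/c3.png",np.hstack([c(s,400,90),c(t,160,160)]))
E
```

```text
time: 4.1
ee_pos: [0.4522, 0.076, 0.2239]
tcp_rot: [-177.2, -24.8, 7.9]
wrist_force: [0.9, 0.3, -0.0]
opening: 0.0851
grasp_force: 0.0
travel mm (now axes) [  33.9 -164.6   30.1] (goal axes) [   3.2 -170.5    8. ] twist [-0.132  0.008  0.182] t 4.1
travel mm (now axes) [  33.5 -151.2  130.2] (goal axes) [   3.2 -170.5  109. ] twist [-0.132  0.008  0.182] t 4.1
```

View pics/c3.png

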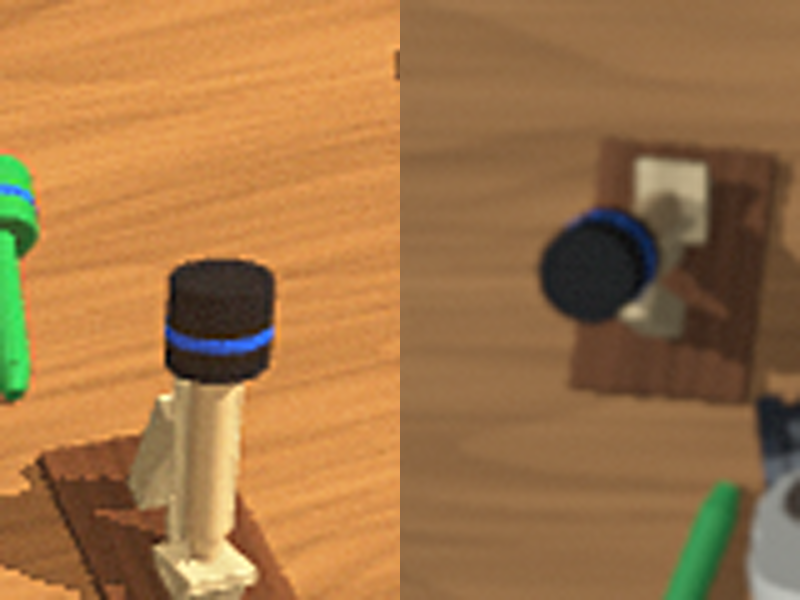

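The picture shows the tamper untouched (scene (444,153)) and the gripper still well short of it, so the arm is limited somewhere. I'll check the joints.

```bash
python3 - <<'E'
from h import *
print(bot.get_obs()["q"])
E
```

```text
[  7.7651 -33.4121 -25.9865  72.6415   2.7729 179.9448]
```

The last joint is at its 180° limit, so I'll use the equivalent grasp half a turn round.

```bash
python3 -m crank '[{"gripper":85,"travel":[0,0,0],"twist":[0,0,-0.186]},{"gripper":85,"travel":[0,0,0],"twist":[0,0,-0.186]},{"gripper":85,"travel":[0,0,0],"twist":[0,0,-0.186]},{"gripper":85,"travel":[0,0,0],"twist":[0,0,-0.186]},{"gripper":85,"travel":[0,0,0],"twist":[0,0,-0.186]},{"gripper":85,"travel":[0,0,0],"twist":[0,0,-0.186]},{"gripper":85,"travel":[0,0,0],"twist":[0,0,-0.186]},{"gripper":85,"travel":[0,0,0],"twist":[0,0,-0.186]},{"gripper":85,"travel":[0,0,0],"twist":[0,0,-0.186]},{"gripper":85,"travel":[0,0,0],"twist":[0,0,-0.186]},{"gripper":85,"travel":[0,0,0],"twist":[0,0,-0.186]},{"gripper":85,"travel":[0,0,0],"twist":[0,0,-0.186]}]'
python3 -m crank '[{"gripper":85,"travel":[0,0,0],"twist":[0,0,-0.186]},{"gripper":85,"travel":[0,0,0],"twist":[0,0,-0.186]},{"gripper":85,"travel":[0,0,0],"twist":[0,0,-0.186]},{"gripper":85,"travel":[0,0,0],"twist":[0,0,-0.186]},{"gripper":85,"travel":[0,0,0],"twist":[0,0,0]}]'
cat >> h.py <<'E'
G1=(Ro.from_euler("xyz",[180,-25,-3.6],degrees=True)*Ro.from_euler("z",180,degrees=True)).as_euler("xyz",degrees=True)
u=Ro.from_euler("xyz",G1,degrees=True).apply([0,0,-1]);H=np.array([.505,.2435,.141])
E
python3 - <<'E'
from h import *
need(H+.085*u,G1)
print(bot.get_obs()["q"])
E
```

```text
time: 5.7
ee_pos: [0.4522, 0.0753, 0.2241]
tcp_rot: [158.5, 13.0, 134.2]
wrist_force: [0.2, -0.2, -0.4]
opening: 0.0848
grasp_force: 0.0
time: 6.32
ee_pos: [0.4523, 0.0753, 0.2241]
tcp_rot: [172.9, 24.0, 177.3]
wrist_force: [0.2, -0.4, 0.1]
opening: 0.0849
grasp_force: 0.0
travel mm (now axes) [ -5.7 168.6  30.2] (goal axes) [ -3.  171.1   8.1] twist [ 0.13  -0.019  0.014] t 6.325
[  7.7346 -33.4172 -25.9859  72.6403   2.7742   9.5028]
```

```bash
python3 -m crank '[{"gripper":85,"travel":[0,0,0],"twist":[0.13,-0.019,0.014]},{"gripper":85,"travel":[-0.5,28,1.5],"twist":[0,0,0]},{"gripper":85,"travel":[-0.5,28,1.5],"twist":[0,0,0]},{"gripper":85,"travel":[-0.5,28,1],"twist":[0,0,0]},{"gripper":85,"travel":[-0.5,28,1],"twist":[0,0,0]},{"gripper":85,"travel":[-0.5,28,1.5],"twist":[0,0,0]},{"gripper":85,"travel":[-0.5,28,1.5],"twist":[0,0,0]},{"gripper":85,"travel":[0,3,0],"twist":[0,0,0]},{"gripper":85,"travel":[0,0,0],"twist":[0,0,0]}]'
python3 - <<'E'
from h import *
need(H+.085*u,G1);need(H-.016*u,G1)
print(bot.get_obs()["q"])
s,t=bot.camera("scene")[:,:,::-1],bot.camera("top")[:,:,::-1]
c=lambda im,x,y:cv2.resize(im[y:y+120,x:x+80],(400,600),interpolation=cv2.INTER_CUBIC)
cv2.imwrite("pics/c4.png",np.hstack([c(s,400,90),c(t,160,160)]))
E
```

```text
time: 7.45
ee_pos: [0.4687, 0.2456, 0.2179]
tcp_rot: [180.0, 25.0, 176.4]
wrist_force: [0.2, -0.8, -0.1]
opening: 0.085
grasp_force: 0.0
travel mm (now axes) [-0.4  0.2  0.1] (goal axes) [-0.4  0.2  0.1] twist [ 0. -0. -0.] t 7.45
travel mm (now axes) [ -0.4   0.2 101.1] (goal axes) [ -0.4   0.2 101.1] twist [ 0. -0. -0.] t 7.45
[ 35.9822 -18.7838 -16.7685  72.2475 -15.6053  36.8721]
```

View pics/c4.png

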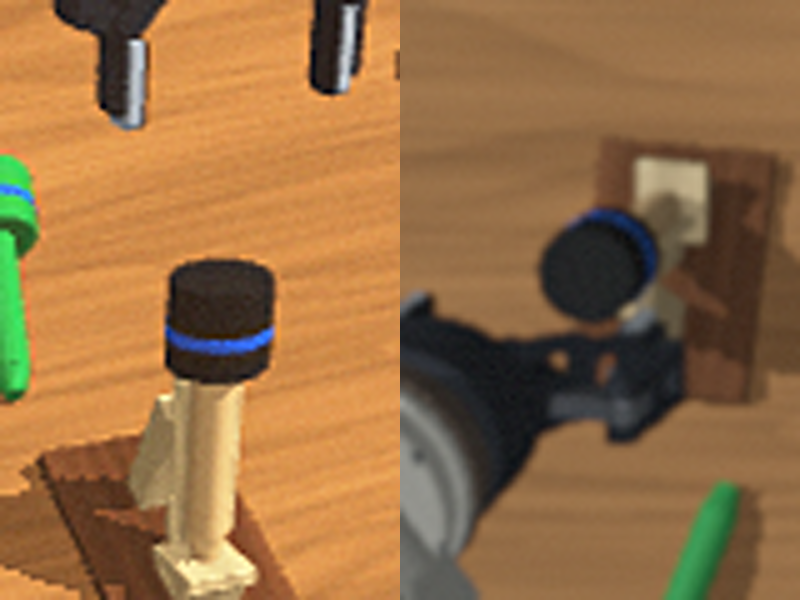

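Fingers at scene (425,114) and (466,108) straddle the head at column 444. Descend along the axis.

```bash
python3 -m crank '[{"gripper":85,"travel":[0,0,25],"twist":[0,0,0]},{"gripper":85,"travel":[0,0,25],"twist":[0,0,0]},{"gripper":85,"travel":[0,0,20],"twist":[0,0,0]},{"gripper":85,"travel":[0,0,15],"twist":[0,0,0]},{"gripper":85,"travel":[0,0,12],"twist":[0,0,0]},{"gripper":85,"travel":[0,0,0],"twist":[0,0,0]}]'
python3 - <<'E'
from h import *
s,t=bot.camera("scene")[:,:,::-1],bot.camera("top")[:,:,::-1]
c=lambda im,x,y:cv2.resize(im[y:y+120,x:x+80],(400,600),interpolation=cv2.INTER_CUBIC)
cv2.imwrite("pics/c5.png",np.hstack([c(s,400,90),c(t,160,160)]))
E
```

```text
time: 8.3
ee_pos: [0.5097, 0.2429, 0.1295]
tcp_rot: [-180.0, 25.0, 176.5]
wrist_force: [-0.7, 0.2, 0.1]
opening: 0.0851
grasp_force: 0.0
```

View pics/c5.png

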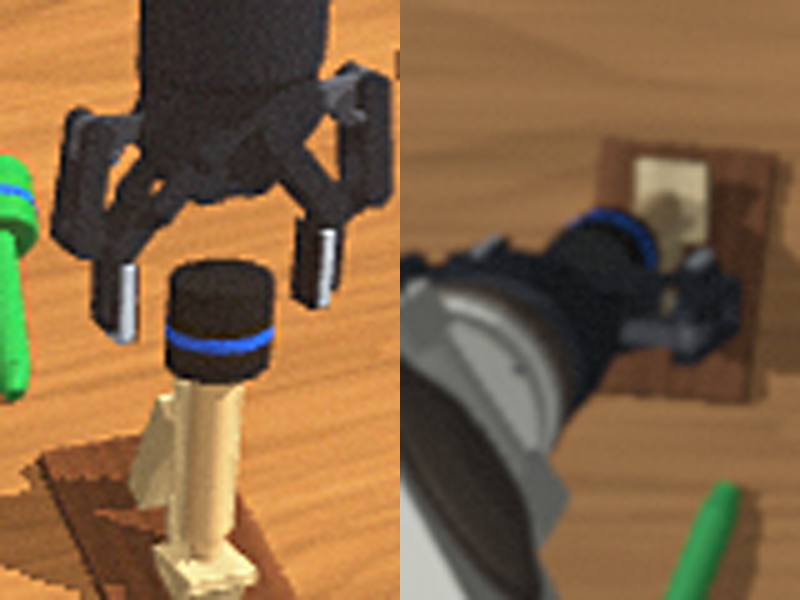

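Fingers straddle the head (tips scene (424,157), (465,150); head column 444). A few mm more, then close.

```bash
python3 -m crank '[{"gripper":85,"travel":[0,0,5],"twist":[0,0,0]},{"gripper":60,"travel":[0,0,0],"twist":[0,0,0]},{"gripper":30,"travel":[0,0,0],"twist":[0,0,0]},{"gripper":30,"travel":[0,0,0],"twist":[0,0,0]},{"gripper":30,"travel":[0,0,0],"twist":[0,0,0]},{"gripper":30,"travel":[0,0,0],"twist":[0,0,0]},{"gripper":30,"travel":[0,0,0],"twist":[0,0,0]},{"gripper":30,"travel":[0,0,0],"twist":[0,0,0]}]' 50
```

```text
time: 9.4
ee_pos: [0.5122, 0.2441, 0.1265]
tcp_rot: [179.9, 25.1, 176.5]
wrist_force: [-0.7, 5.5, 3.7]
opening: 0.0449
grasp_force: 51.7
```

```bash
python3 -m crank '[{"gripper":30,"travel":[0,0,-5],"twist":[0,0,0]},{"gripper":30,"travel":[0,0,-10],"twist":[0,0,0]},{"gripper":30,"travel":[0,0,-15],"twist":[0,0,0]},{"gripper":30,"travel":[0,0,-20],"twist":[0,0,0]},{"gripper":30,"travel":[0,0,-20],"twist":[0,0,0]},{"gripper":30,"travel":[0,0,-20],"twist":[0,0,0]},{"gripper":30,"travel":[0,0,-20],"twist":[0,0,0]},{"gripper":30,"travel":[0,0,-20],"twist":[0,0,0]},{"gripper":30,"travel":[0,0,-20],"twist":[0,0,0]},{"gripper":30,"travel":[0,0,-15],"twist":[0,0,0]},{"gripper":30,"travel":[0,0,-10],"twist":[0,0,0]},{"gripper":30,"travel":[0,0,0],"twist":[0,0,0]}]'
python3 - <<'E'
from h import *
need([.5,.20,.30],[180,0,176.4]);need([.6385,-.044,.285],[180,0,176.4])
print(bot.get_obs()["q"])
E
```

```text
time: 10.9
ee_pos: [0.438, 0.2478, 0.2845]
tcp_rot: [180.0, 25.0, 176.5]
wrist_force: [0.1, -0.9, -3.2]
opening: 0.0451
grasp_force: 52.5
travel mm (now axes) [-65.3 -44.   13.4] (goal axes) [-64.9 -43.9 -15.5] twist [0.    0.437 0.002] t 10.9
travel mm (now axes) [-197.7 -279.    91.7] (goal axes) [-218.4 -278.7   -0.5] twist [0.    0.437 0.002] t 10.9
[ 38.7781 -20.1232 -10.2326  80.8324 -16.5355  39.489 ]
```

```bash
python3 -m crank '[{"gripper":30,"travel":[0,0,0],"twist":[0,0.109,0]},{"gripper":30,"travel":[0,0,0],"twist":[0,0.109,0]},{"gripper":30,"travel":[0,0,0],"twist":[0,0.109,0.002]},{"gripper":30,"travel":[0,0,0],"twist":[0,0.11,0]},{"gripper":30,"travel":[0,0,0],"twist":[0,0,0]}]'
python3 -m crank '[{"gripper":30,"travel":[-18,-23,0],"twist":[0,0,0]},{"gripper":30,"travel":[-18,-23,0],"twist":[0,0,0]},{"gripper":30,"travel":[-18,-23,0],"twist":[0,0,0]},{"gripper":30,"travel":[-18,-23,0],"twist":[0,0,0]},{"gripper":30,"travel":[-18,-23,0],"twist":[0,0,0]},{"gripper":30,"travel":[-18,-23,0],"twist":[0,0,0]},{"gripper":30,"travel":[-18,-23,0],"twist":[0,0,0]},{"gripper":30,"travel":[-18,-23,0],"twist":[0,0,0]},{"gripper":30,"travel":[-18,-23,0],"twist":[0,0,0]},{"gripper":30,"travel":[-18,-23,0],"twist":[0,0,0]},{"gripper":30,"travel":[-18,-23,0],"twist":[0,0,0]},{"gripper":30,"travel":[-18,-23,0],"twist":[0,0,0]}]'
python3 -m crank '[{"gripper":30,"travel":[0,0,0],"twist":[0,0,0]},{"gripper":30,"travel":[0,0,0],"twist":[0,0,0]}]'
python3 - <<'E'
from h import *
need([.6385,-.044,.285],[180,0,176.4])
print(bot.get_obs()["q"])
s,t=bot.camera("scene")[:,:,::-1],bot.camera("top")[:,:,::-1]
cv2.imwrite("pics/s6.png",s);cv2.imwrite("pics/t6.png",t)
c=lambda im,x,y:cv2.resize(im[y:y+120,x:x+80],(400,600),interpolation=cv2.INTER_CUBIC)
cv2.imwrite("pics/c6.png",np.hstack([c(s,300,140),c(t,290,100)]))
E
```

```text
time: 11.52
ee_pos: [0.4394, 0.2474, 0.2819]
tcp_rot: [-179.9, -0.2, 176.3]
wrist_force: [0.2, -0.1, -2.7]
opening: 0.0448
grasp_force: 52.5
time: 13.02
ee_pos: [0.6364, -0.0419, 0.2844]
tcp_rot: [-179.9, 0.1, 176.4]
wrist_force: [-0.1, -0.4, -1.3]
opening: 0.0453
grasp_force: 52.5
time: 13.28
ee_pos: [0.6357, -0.0408, 0.2842]
tcp_rot: [-180.0, 0.0, 176.4]
wrist_force: [0.0, 0.2, -1.8]
opening: 0.0451
grasp_force: 52.5
travel mm (now axes) [-3.  -3.  -0.8] (goal axes) [-3.  -3.  -0.8] twist [-0.  0. -0.] t 13.275
[ -3.668   19.6707  33.3695 103.6792  -0.0179  -0.0548]
```

View pics/c6.png

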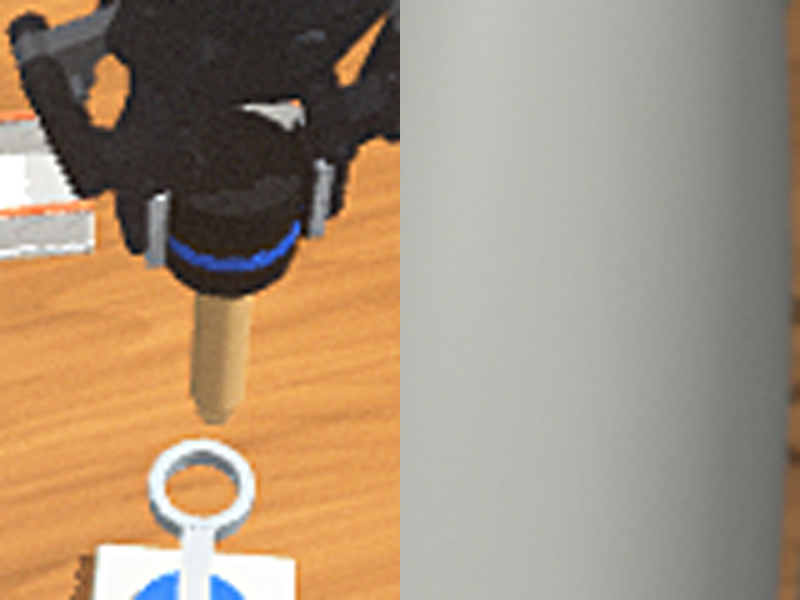

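The scene crop shows the tamper hanging upright, handle tip at about scene (343,224) and the ring centre at (340,236.4). The top view is hidden by the arm. I'll work out the offset from scene alone.

```bash
python3 - <<'E'
from h import *
print("ring from scene",plane("scene",(339.9,236.4),.135),"top",plane("top",(328.8,157.9),.135))
def circ(c,r):
    a=np.linspace(0,2*np.pi,72);return np.array([proj("scene",c+r*np.array([np.cos(x),np.sin(x),0])) for x in a])
R0=plane("scene",(339.9,236.4),.135)
for nm,r in(("out",.021),("in",.015)):
    k=circ(R0,r);print(nm,k.min(0),k.max(0))
o=bot.get_obs();R=Ro.from_euler("xyz",o["tcp_rot"],degrees=True)
Rg=Ro.from_euler("xyz",[179.9,25.1,176.5],degrees=True);Pg=np.array([.5122,.2441,.1265])
for e in(-.004,0,.004):
    h=Rg.inv().apply(np.array([.505+e,.2441,.141])-Pg);h[1]=0
    C=o["ee_pos"]+R.apply(h)
    k=circ(C-[0,0,.122],.006);b=circ(C-[0,0,.022],.023)
    print(e,C,"tip",k.max(0),k.mean(0),"head bottom row",b.max(0),b.min(0))
s=cv2.imread("pics/s6.png")
hsv=cv2.cvtColor(s,cv2.COLOR_BGR2HSV)
for r in range(196,228,2): print(r,hsv[r,334:354,2], end="\n")
E
```

```text
ring from scene [ 0.6387 -0.0431  0.135 ] top [ 0.638  -0.0447  0.135 ]
out [329.1172 227.2973] [350.7073 245.8058]
in [332.197  229.8678] [347.6169 243.0863]
-0.004 [ 0.6317 -0.0403  0.3024] tip [344.2982 222.9734] [341.0893 220.3207] head bottom row [357.5134 197.9359] [329.6742 176.1869]
0 [ 0.6353 -0.0405  0.3007] tip [344.7715 225.0646] [341.5592 222.399 ] head bottom row [358.0624 200.3019] [330.1901 178.4297]
0.004 [ 0.6389 -0.0407  0.299 ] tip [345.2457 227.16  ] [342.03   224.4816] head bottom row [358.6125 202.6735] [330.7072 180.6776]
196 [245 233 104  25  41  51  43  53  51  47  49  43  51  48  52  53  50  48
  37  40]
198 [226 231 235 244 235 100  42  51  31  39  42  41  46  37  28  31  73 154
 251 241]
200 [230 234 236 239 221 135 150 157 156 160 159 170 182 217 226 234 242 236
 236 238]
202 [231 229 231 234 212 138 149 153 151 155 160 178 199 213 219 227 237 236
 237 233]
204 [236 237 238 244 223 132 148 151 157 154 161 183 197 210 218 230 233 229
 225 226]
206 [238 239 242 243 196 131 153 156 153 157 161 177 203 213 219 230 217 216
 217 222]
208 [235 233 233 234 182 140 150 153 153 153 169 188 203 216 219 232 231 233
 232 234]
210 [221 223 225 216 164 139 153 156 151 156 167 187 205 213 224 234 236 235
 234 235]
212 [227 233 240 238 168 145 155 154 155 155 170 197 204 219 226 229 227 228
 232 235]
214 [236 235 238 237 161 142 154 152 151 157 168 194 212 219 230 238 237 237
 234 236]
216 [233 235 239 242 139 146 150 157 154 158 177 201 213 220 230 233 230 231
 230 232]
218 [235 236 237 234 135 148 156 158 155 164 180 202 214 225 233 238 233 230
 231 233]
220 [233 235 238 242 241 135 151 155 156 162 186 203 219 224 236 237 239 237
 235 234]
222 [235 235 233 235 234 185 152 163 156 162 172 184 204 232 228 230 228 231
 228 227]
224 [228 227 230 230 227 229 220 152 153 155 174 222 231 228 230 228 229 230
 226 230]
226 [238 235 236 236 234 233 232 233 235 234 235 231 232 231 227 229 225 226
 225 220]
```

```bash
python3 -m crank '[{"gripper":30,"travel":[-3.8,-4.3,0],"twist":[0,0,0]},{"gripper":30,"travel":[0,0,14],"twist":[0,0,0]},{"gripper":30,"travel":[0,0,14],"twist":[0,0,0]},{"gripper":30,"travel":[0,0,10],"twist":[0,0,0]},{"gripper":30,"travel":[0,0,0],"twist":[0,0,0]},{"gripper":30,"travel":[0,0,0],"twist":[0,0,0]}]'
python3 - <<'E'
from h import *
s=bot.camera("scene")[:,:,::-1];t=bot.camera("top")[:,:,::-1]
cv2.imwrite("pics/s7.png",s)
c=lambda im,x,y:cv2.resize(im[y:y+75,x:x+50],(400,600),interpolation=cv2.INTER_CUBIC)
cv2.imwrite("pics/c7.png",np.hstack([c(s,315,190),c(t,305,120)]))
E
```

```text
time: 14.12
ee_pos: [0.6397, -0.0458, 0.2467]
tcp_rot: [180.0, 0.0, 176.4]
wrist_force: [-0.4, -0.7, -1.8]
opening: 0.045
grasp_force: 52.5
```

View pics/c7.png

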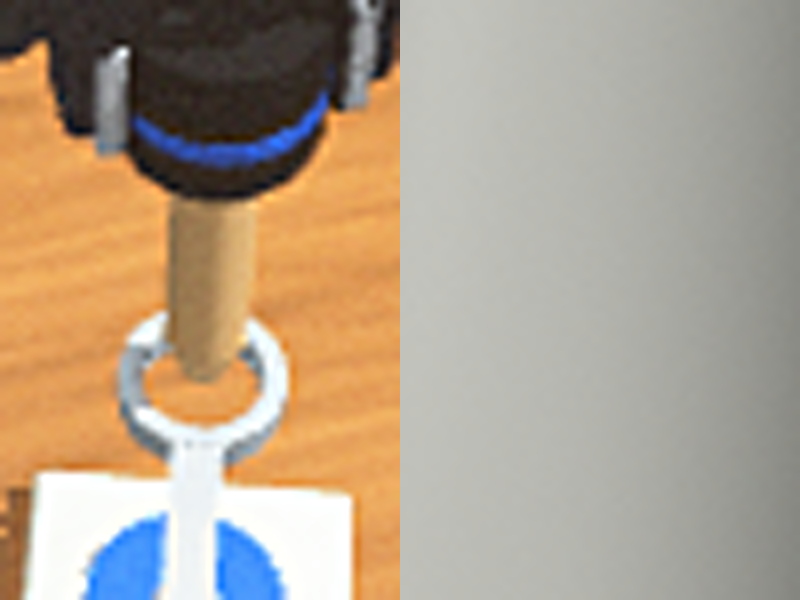

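The tip sits at scene (340.2,235) with the ring centre at (339.9,236.4), which projects to within about 1 mm of the ring axis. Lower it.

```bash
python3 -m crank '[{"gripper":30,"travel":[0,0,6],"twist":[0,0,0]},{"gripper":30,"travel":[0,0,6],"twist":[0,0,0]},{"gripper":30,"travel":[0,0,6],"twist":[0,0,0]},{"gripper":30,"travel":[0,0,6],"twist":[0,0,0]},{"gripper":30,"travel":[0,0,0],"twist":[0,0,0]}]'
```

```text
time: 14.85
ee_pos: [0.6393, -0.0458, 0.2213]
tcp_rot: [180.0, -0.1, 176.4]
wrist_force: [0.6, 0.4, -1.9]
opening: 0.045
grasp_force: 52.5
```

```bash
python3 -m crank '[{"gripper":30,"travel":[0,0,6],"twist":[0,0,0]},{"gripper":30,"travel":[0,0,6],"twist":[0,0,0]},{"gripper":30,"travel":[0,0,6],"twist":[0,0,0]},{"gripper":30,"travel":[0,0,6],"twist":[0,0,0]},{"gripper":30,"travel":[0,0,0],"twist":[0,0,0]}]'
python3 -m crank '[{"gripper":30,"travel":[0,0,8],"twist":[0,0,0]},{"gripper":30,"travel":[0,0,8],"twist":[0,0,0]},{"gripper":30,"travel":[0,0,8],"twist":[0,0,0]},{"gripper":30,"travel":[0,0,8],"twist":[0,0,0]},{"gripper":30,"travel":[0,0,8],"twist":[0,0,0]},{"gripper":30,"travel":[0,0,8],"twist":[0,0,0]},{"gripper":30,"travel":[0,0,0],"twist":[0,0,0]},{"gripper":30,"travel":[0,0,0],"twist":[0,0,0]}]'
```

```text
time: 15.48
ee_pos: [0.6393, -0.0458, 0.1973]
tcp_rot: [180.0, -0.1, 176.4]
wrist_force: [0.1, -0.3, -1.9]
opening: 0.0449
grasp_force: 52.5
time: 16.48
ee_pos: [0.6396, -0.0458, 0.1503]
tcp_rot: [180.0, -0.0, 176.4]
wrist_force: [0.5, -0.1, -2.2]
opening: 0.0446
grasp_force: 52.5
```

```bash
python3 -m crank '[{"gripper":30,"travel":[0,0,3],"twist":[0,0,0]},{"gripper":30,"travel":[0,0,3],"twist":[0,0,0]},{"gripper":30,"travel":[0,0,1],"twist":[0,0,0]},{"gripper":30,"travel":[0,0,0],"twist":[0,0,0]}]'
python3 -m crank '[{"gripper":30,"travel":[0,0,1],"twist":[0,0,0]},{"gripper":30,"travel":[0,0,0],"twist":[0,0,0]}]'
python3 -m crank '[{"gripper":30,"travel":[0,0,1],"twist":[0,0,0]},{"gripper":30,"travel":[0,0,0],"twist":[0,0,0]}]'
```

```text
time: 16.98
ee_pos: [0.6395, -0.0458, 0.1429]
tcp_rot: [180.0, -0.0, 176.4]
wrist_force: [-0.7, 0.4, -1.4]
opening: 0.0449
grasp_force: 52.5
time: 17.23
ee_pos: [0.6395, -0.0458, 0.142]
tcp_rot: [180.0, -0.0, 176.4]
wrist_force: [-0.0, 0.1, -1.8]
opening: 0.0451
grasp_force: 52.5
time: 17.48
ee_pos: [0.6396, -0.0458, 0.1411]
tcp_rot: [180.0, -0.0, 176.4]
wrist_force: [-0.3, 0.4, -0.5]
opening: 0.045
grasp_force: 52.9
```

```bash
python3 -m crank '[{"gripper":30,"travel":[0,0,0.5],"twist":[0,0,0]},{"gripper":30,"travel":[0,0,0],"twist":[0,0,0]}]'
python3 -m crank '[{"gripper":30,"travel":[0,0,0.5],"twist":[0,0,0]},{"gripper":30,"travel":[0,0,0],"twist":[0,0,0]}]'
```

```text
time: 17.73
ee_pos: [0.6397, -0.0458, 0.141]
tcp_rot: [180.0, 0.0, 176.4]
wrist_force: [-0.9, -0.9, 3.6]
opening: 0.0448
grasp_force: 52.9
time: 17.98
ee_pos: [0.6397, -0.0458, 0.141]
tcp_rot: [180.0, 0.0, 176.4]
wrist_force: [-1.4, -0.0, 6.2]
opening: 0.045
grasp_force: 53.4
```

Seated with light contact; release and withdraw straight up.

```bash
python3 -m crank '[{"gripper":55,"travel":[0,0,0],"twist":[0,0,0]},{"gripper":75,"travel":[0,0,0],"twist":[0,0,0]},{"gripper":85,"travel":[0,0,0],"twist":[0,0,0]},{"gripper":85,"travel":[0,0,0],"twist":[0,0,0]},{"gripper":85,"travel":[0,0,-10],"twist":[0,0,0]},{"gripper":85,"travel":[0,0,-20],"twist":[0,0,0]},{"gripper":85,"travel":[0,0,-30],"twist":[0,0,0]},{"gripper":85,"travel":[0,0,-30],"twist":[0,0,0]},{"gripper":85,"travel":[0,0,-20],"twist":[0,0,0]},{"gripper":85,"travel":[0,0,0],"twist":[0,0,0]}]'
python3 - <<'E'
from h import *
s=cv2.imread("pics/scene0.png");t=cv2.imread("pics/top0.png")
# dial: skirt disc centre, line end, red marker
hs=cv2.cvtColor(s,cv2.COLOR_BGR2HSV);ht=cv2.cvtColor(t,cv2.COLOR_BGR2HSV)
m=((ht[...,0]<10)|(ht[...,0]>170))&(ht[...,1]>110);m[:220]=0;m[235:]=0;m[:,:370]=0;m[:,390:]=0
ys,xs=np.nonzero(m);print("red top",xs.mean(),ys.mean(),len(xs),plane("top",(xs.mean(),ys.mean()),.066))
m=((hs[...,0]<6)|(hs[...,0]>172))&(hs[...,1]>150);m[:205]=0;m[220:]=0;m[:,:258]=0;m[:,275:]=0
ys,xs=np.nonzero(m);print("red scene",xs.mean(),ys.mean(),len(xs),plane("scene",(xs.mean(),ys.mean()),.066))
for n,im,x0,y0,x1,y1 in(("top",t,380,203,420,245),("scene",s,226,198,270,242)):
    k=cv2.resize(im[y0:y1,x0:x1],None,fx=9,fy=9,interpolation=cv2.INTER_CUBIC);cv2.imwrite(f"pics/d_{n}.png",k)
a=cv2.imread("pics/d_top.png");b=cv2.imread("pics/d_scene.png");h=max(len(a),len(b))
P=lambda i:cv2.copyMakeBorder(i,0,h-len(i),0,0,0)
cv2.imwrite("pics/c8.png",np.hstack([P(a),P(b)]))
E
```

```text
time: 19.23
ee_pos: [0.6403, -0.0459, 0.2522]
tcp_rot: [180.0, 0.2, 176.4]
wrist_force: [-0.4, 0.4, 0.5]
opening: 0.0851
grasp_force: 0.0
red top 379.5 227.0 14 [ 0.4876 -0.1692  0.066 ]
red scene 265.8965517241379 211.58620689655172 29 [ 0.4893 -0.1666  0.066 ]
```

View pics/c8.png

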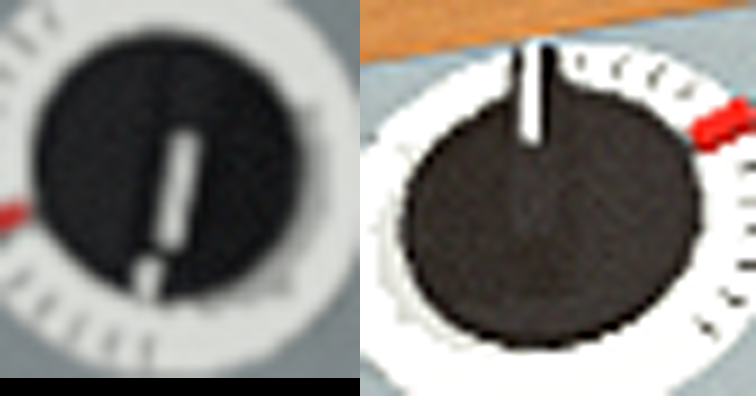

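Left: line end at top (395.8,236.1), disc centre (398.3,220.8), marker's inner end (382.9,226.2). Right: bar line pointing away from the camera towards scene (245,203), marker inner end about (263,213).

```bash
python3 - <<'E'
from h import *
T=lambda x,y,z:plane("top",(380+(x+.5)/9-.5,203+(y+.5)/9-.5),z)
S=lambda x,y,z:plane("scene",(226+(x-360+.5)/9-.5,198+(y+.5)/9-.5),z)
t=cv2.imread("pics/top0.png");s=cv2.imread("pics/scene0.png")
# disc edge rays from contour onto z=.07, circle fit
def fit(n,im,x0,y0,w,h,th,cond):
    m=np.zeros(im.shape[:2],np.uint8);m[y0:y0+h,x0:x0+w]=(im[y0:y0+h,x0:x0+w].max(2)<th)*255
    c=max(cv2.findContours(m,cv2.RETR_EXTERNAL,cv2.CHAIN_APPROX_NONE)[0],key=len)[:,0]
    P=np.array([plane(n,p,.07)[:2] for p in c if cond(p)])
    A=np.c_[2*P,np.ones(len(P))];x=np.linalg.lstsq(A,(P**2).sum(1),rcond=None)[0];return x[:2],np.sqrt(x[2]+x[:2]@x[:2])
print(fit("top",t,378,203,40,34,95,lambda p:p[1]<232)); print(fit("scene",s,226,198,46,44,120,lambda p:p[1]>215))
C=T(168,164,.07);L=T(146,300,.07);M=T(30,213,.066)
print("C",C,"line end",L,"mark",M)
print("bar line top",T(187,132,.1),T(170,248,.1),"scene",S(532,45,.1),S(529,142,.1),"mark scene",S(693,138,.066),S(745,112,.066))
E
```

```text
(array([ 0.5031, -0.2138]), np.float64(0.03451021732503096))
(array([ 0.5069, -0.2132]), np.float64(0.0362407719298266))
C [ 0.5027 -0.2139  0.07  ] line end [ 0.466  -0.2074  0.07  ] mark [ 0.4896 -0.1774  0.066 ]
bar line top [ 0.5062 -0.2143  0.1   ] [ 0.4757 -0.2093  0.1   ] scene [ 0.4763 -0.2074  0.1   ] [ 0.5046 -0.2133  0.1   ] mark scene [ 0.4906 -0.1746  0.066 ] [ 0.4866 -0.1603  0.066 ]
```

```bash
python3 - <<'E'
from h import *
need([.504,-.2137,.252],[180,0,169.7])
E
```

```text
travel mm (now axes) [ 125.4 -176.1   -0.2] (goal axes) [ 104.1 -189.4    0.2] twist [0.    0.003 0.116] t 19.225
```

```bash
python3 -m crank '[{"gripper":85,"travel":[15,-22,0],"twist":[0,0.003,0]},{"gripper":85,"travel":[16,-22,0],"twist":[0,0,0]},{"gripper":85,"travel":[16,-22,0],"twist":[0,0,0]},{"gripper":85,"travel":[16,-22,0],"twist":[0,0,0]},{"gripper":85,"travel":[16,-22,0],"twist":[0,0,0]},{"gripper":85,"travel":[16,-22,0],"twist":[0,0,0]},{"gripper":85,"travel":[16,-22,0],"twist":[0,0,0]},{"gripper":85,"travel":[14,-22,0],"twist":[0,0,0]},{"gripper":85,"travel":[0,0,0],"twist":[0,0,0.116]},{"gripper":85,"travel":[0,0,35],"twist":[0,0,0]},{"gripper":85,"travel":[0,0,35],"twist":[0,0,0]},{"gripper":85,"travel":[0,0,0],"twist":[0,0,0]}]'
python3 - <<'E'
from h import *
need([.504,-.2137,.08],[180,0,169.7])
E
```

```text
time: 20.72
ee_pos: [0.5019, -0.2129, 0.1772]
tcp_rot: [179.9, -0.5, 169.7]
wrist_force: [-0.0, -0.1, -0.7]
opening: 0.0845
grasp_force: 0.0
travel mm (now axes) [-3.1 -0.5 97.2] (goal axes) [-2.2 -0.4 97.2] twist [ 0.001 -0.009  0.   ] t 20.725
```

```bash
python3 -m crank '[{"gripper":60,"travel":[-2,-0.4,0],"twist":[0,0,0]},{"gripper":50,"travel":[0,0,25],"twist":[0,0,0]},{"gripper":50,"travel":[0,0,25],"twist":[0,0,0]},{"gripper":50,"travel":[0,0,22],"twist":[0,0,0]},{"gripper":50,"travel":[0,0,15],"twist":[0,0,0]},{"gripper":50,"travel":[0,0,8],"twist":[0,0,0]},{"gripper":50,"travel":[0,0,2],"twist":[0,0,0]},{"gripper":50,"travel":[0,0,0],"twist":[0,0,0]}]' 30
python3 - <<'E'
from h import *
need([.504,-.2137,.08],[180,0,169.7])
E
```

```text
time: 21.72
ee_pos: [0.5054, -0.2144, 0.0841]
tcp_rot: [-180.0, -0.1, 169.7]
wrist_force: [0.6, -0.2, 0.8]
opening: 0.0503
grasp_force: 0.0
travel mm (now axes) [1.5 0.5 4.1] (goal axes) [1.5 0.5 4.1] twist [-0.    -0.003  0.001] t 21.725
```

```bash
python3 -m crank '[{"gripper":50,"travel":[1.5,0.5,3],"twist":[0,0,0]},{"gripper":25,"travel":[0,0,0],"twist":[0,0,0]},{"gripper":5,"travel":[0,0,0],"twist":[0,0,0]},{"gripper":5,"travel":[0,0,0],"twist":[0,0,0]},{"gripper":5,"travel":[0,0,0],"twist":[0,0,0]},{"gripper":5,"travel":[0,0,0],"twist":[0,0,0]},{"gripper":5,"travel":[0,0,0],"twist":[0,0,0]}]' 30
python3 - <<'E'
from h import *
o=bot.get_obs();print(o["q"],o["torque"])
E
```

```text
time: 22.6
ee_pos: [0.5037, -0.214, 0.0807]
tcp_rot: [-179.9, -0.2, 169.7]
wrist_force: [-2.2, -5.6, 2.1]
opening: 0.0131
grasp_force: 32.3
[-22.9684   4.4997  -7.0827  78.5747  -0.1067 -12.6734] [-0.9902  0.3632  0.0146]
```

```bash
python3 -m crank '[{"gripper":5,"travel":[0,-0.5,0],"twist":[0,0,0]},{"gripper":5,"travel":[0,0,0],"twist":[0,0,0.1]},{"gripper":5,"travel":[0,0,0],"twist":[0,0,0.1]},{"gripper":5,"travel":[0,0,0],"twist":[0,0,0.1]},{"gripper":5,"travel":[0,0,0],"twist":[0,0,0.1]},{"gripper":5,"travel":[0,0,0],"twist":[0,0,0]}]'
python3 -m crank '[{"gripper":5,"travel":[0,0,0],"twist":[0,0,0.1]},{"gripper":5,"travel":[0,0,0],"twist":[0,0,0.1]},{"gripper":5,"travel":[0,0,0],"twist":[0,0,0.1]},{"gripper":5,"travel":[0,0,0],"twist":[0,0,0.1]},{"gripper":5,"travel":[0,0,0],"twist":[0,0,0.1]},{"gripper":5,"travel":[0,0,0],"twist":[0,0,0.1]},{"gripper":5,"travel":[0,0,0],"twist":[0,0,0.056]},{"gripper":5,"travel":[0,0,0],"twist":[0,0,0]},{"gripper":5,"travel":[0,0,0],"twist":[0,0,0]}]'
```

```text
time: 23.35
ee_pos: [0.5036, -0.2143, 0.0807]
tcp_rot: [-179.9, -0.1, 146.8]
wrist_force: [-1.5, -3.9, 4.4]
opening: 0.0133
grasp_force: 32.5
time: 24.48
ee_pos: [0.5034, -0.2145, 0.0807]
tcp_rot: [-179.8, -0.0, 109.4]
wrist_force: [-4.3, -5.6, 4.3]
opening: 0.0134
grasp_force: 32.6
```

Rotated to 109.4°. Release, rise, move clear and look.

```bash
python3 -m crank '[{"gripper":30,"travel":[0,0,0],"twist":[0,0,0]},{"gripper":50,"travel":[0,0,0],"twist":[0,0,0]},{"gripper":50,"travel":[0,0,-15],"twist":[0,0,0]},{"gripper":50,"travel":[0,0,-30],"twist":[0,0,0]},{"gripper":50,"travel":[0,0,-40],"twist":[0,0,0]},{"gripper":50,"travel":[0,0,-40],"twist":[0,0,0]},{"gripper":50,"travel":[0,-30,0],"twist":[0,0,0]},{"gripper":50,"travel":[-15,-30,0],"twist":[0,0,0]},{"gripper":50,"travel":[-25,-30,0],"twist":[0,0,0]},{"gripper":50,"travel":[-25,-30,0],"twist":[0,0,0]},{"gripper":50,"travel":[-25,-30,0],"twist":[0,0,0]},{"gripper":50,"travel":[-25,-30,0],"twist":[0,0,0]}]'
python3 - <<'E'
from h import *
s=bot.camera("scene")[:,:,::-1];t=bot.camera("top")[:,:,::-1]
cv2.imwrite("pics/s9.png",s);cv2.imwrite("pics/t9.png",t)
c=lambda im,x,y:cv2.resize(im[y:y+60,x:x+80],(400,300),interpolation=cv2.INTER_CUBIC)
cv2.imwrite("pics/c9.png",np.vstack([np.hstack([c(s,210,190),c(t,360,190)]),np.hstack([c(s,300,200),c(t,290,125)])]))
print(bot.get_obs()["ee_pos"])
E
```

```text
time: 25.98
ee_pos: [0.3713, -0.3829, 0.207]
tcp_rot: [-179.9, -0.0, 109.3]
wrist_force: [0.7, -0.5, -0.1]
opening: 0.0503
grasp_force: 0.0
[ 0.3704 -0.3842  0.2066]
```

View pics/c9.png

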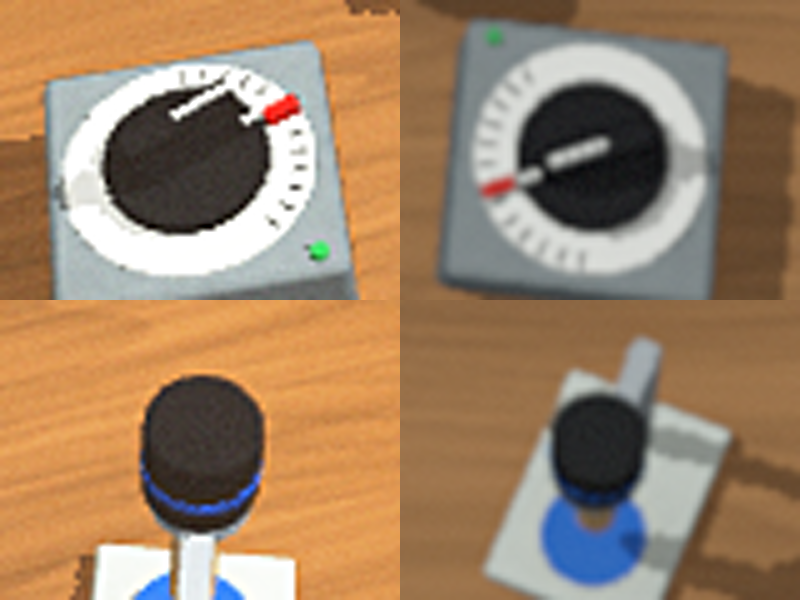

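The line's outer end (top (384,226.5)) meets the red marker (top (379.5,227)), and the tamper head sits on the ring (scene (340,293/5…≈286), top (329,215/…≈157)). A quick numeric check of the angle.

```bash
python3 - <<'E'
from h import *
T=lambda x,y,z:plane("top",(360+(x-400+.5)/5-.5,190+(y+.5)/5-.5),z)
S=lambda x,y,z:plane("scene",(210+(x+.5)/5-.5,190+(y+.5)/5-.5),z)
an=lambda a,b:np.degrees(np.arctan2(*(b-a)[[1,0]]))
print("bar",an(T(609,144,.1),T(549,162,.1)),an(S(173,116,.1),S(226,86,.1)))
for F,l,m in((T,(521,182),(497,187)),(S,(247,121),(282,109))):
    C=np.array([.5045,-.2137,0]) if F is S else np.array([.503,-.2138,0])
    for z in(.07,): print("line end",an(C,F(*l,.07)),"marker mid",an(C,F(*m,.064)),F(*l,.07),F(*m,.064))
E
```

```text
bar 107.52996311280569 109.7848979653036
line end 111.18180420912202 marker mid 108.35565242692789 [ 0.4895 -0.1791  0.07  ] [ 0.4879 -0.1682  0.064 ]
line end 109.53231145406166 marker mid 109.80014668093557 [ 0.4935 -0.1828  0.07  ] [ 0.4874 -0.1662  0.064 ]
```

```bash
python3 -m crank '[{"gripper":50,"travel":[0,0,0],"twist":[0,0,0]},{"gripper":50,"travel":[0,0,0],"twist":[0,0,0]}]'; python3 -c "
from workcell import bot
print(bot.job_done())"
```

```text
time: 26.32
ee_pos: [0.3724, -0.3813, 0.2062]
tcp_rot: [-179.8, -0.1, 109.3]
wrist_force: [-0.6, -0.1, -0.8]
opening: 0.0501
grasp_force: 0.0
the job is handed in; nothing more can be done
None
```

The job is handed in at 26 s: the tamper hangs handle-down with its head on the ring, let down gently, and the dial's white line points at the red marker to within 1–3° by camera; the arm was kept clear of the dishes and jar, though I did not check them again at the end.

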